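# Load the coaster press

### The job

Load the hand coaster press: get the round wooden blank that lies on its bed into the round die pocket (it is too wide to grip easily, so pushing it along the bed is best), so that it lies flat at the bottom. Then swing the press plate over and fully down onto it, and leave it closed. Leave the square blank where it lies on the bed, and do not knock over or shift the things standing around.

Things in the scene. Friction and masses are not known exactly. Their poses are not given: they have to be found in the camera images.
- press_bed: Bed of the hand press, fixed to the worktop: a flat smooth grey slab 180 mm (x) by 400 mm (y), top 20 mm above the worktop; origin under its centre; x across it (+x to the hinge, away from the robot), y along it. A steel guide fence 8 mm high runs the whole length on the hinge side, its face at x = +49 mm, so a round blank slid along it comes over the pocket. No rim elsewhere. Bed, fence and blanks slide easily.
- pocket (a point): Centre of the mouth of the round die pocket in the middle of the bed, level with the bed's top; axes are the bed's. The pocket is 100 mm across and 8 mm deep with a flat dark floor.
- round_blank_center (a point): Centre (half-way up) of the round blank: a plain light-wood disc 96 mm across, 10 mm thick, about 60 g, lying flat on the bed left or right of the pocket, up to 16 mm off the fence. Too wide for most grippers to grip across: push it. Seated in the pocket its top stands 2 mm above the bed's top and its centre 3 mm below it.
- round_blank: The same round blank, origin at the centre of its underside, z up.
- square_blank_center (a point): Centre (half-way up) of the square blank: light wood, 88 x 88 mm, 10 mm thick, flat on the bed on the other side of the pocket. It does not belong in the round pocket and stays where it is.
- square_blank: The same square blank, origin at the centre of its underside.
- platen (a joint): Angle of the press plate, rad: 0 = fully down (level over the pocket), 1.57 = upright, start 1.28 to 1.42 (open, nearly upright, leaning a little to the robot). The stiff hinge keeps the plate where it is left; about 1 to 4 N at its free edge moves it. It reaches 0 only with the blank fully down in the pocket. A rack stands behind: its top shelf edge 0.59 m up is above x = 0.625 m, lower shelves begin at x = 0.715 m.
- platen_hinge (a point): Middle of the plate's hinge axis, along the bed's y, 70 mm from the pocket centre towards +x and 15 mm above the bed's top; axes are the bed's. The plate is 8 mm thick (4 mm either side of the axis), 100 mm wide, and reaches 122 mm from the axis. Its underside carries a round steel boss 80 mm across, 8.5 mm thick, that presses the blank.
- platen_edge (a point): Centre of the black grip bar (14 mm diameter, 90 mm long) along the plate's free edge, 132 mm from the hinge axis; moves with the plate; its z axis is the normal of the plate's upper, outer face.
- condensed_tin: Bystander: small green food tin, 57 mm across, 72 mm high, origin at the centre of its underside.
- orange_jar: Bystander: small white jar with orange lid, 54 mm across, 50 mm high, origin under its centre.
- jigger_c: Bystander: steel double-cone measuring jigger, 44 mm across, 80 mm high, origin under its centre.
- lemon_a: Bystander: a lemon, 71 x 53 x 51 mm, origin at its underside.
There are look-alikes about, which are no part of the job. What is shaped like the round_blank but orange or pink is not meant.

How it is judged:
By the outcome, as a careful person would: the job done as asked, in the order asked, and still so for the second after the job is handed in, with the robot touching nothing.
It also fails if it takes over 54 s, if anything falls off the work surface, if the arm or the gripper's body presses on something with over 40 N, if the wrist force passes 120 N, or if a joint passes its speed limit or range.

### The arm

A 6-joint arm with a two-finger parallel gripper is mounted at the origin on a cart in front of the work surface, level with it; the furniture and walls round the work are solid. World frame = base frame: x ahead of the robot, y to its left, z up, the work surface at z = 0. Lengths are in m, angles in rad, forces in N, time in s.
With the tool pointing down it reaches from about 0.35 to 1 m from the base axis. Payload 7.1 kg.
Tool frame: the origin (TCP) lies between the finger pads; the fingertips stand 22 mm ahead of it and the grasp point (between the pads) lies 3 mm ahead of it; z points along the fingers, y is the line along which they close (so a half turn about z gives the same grasp; the last joint's range is limited). The gripper opens to 85 mm and grips with 20 to 120 N. Pads are 22 mm wide; open, the fingers measure 114 mm over their backs; the gripper's body (76 mm by 85 mm) begins 54 mm behind the grasp point. The pads swing forward as they close: fully open they stand 13 mm farther back than shut.
Start: joints at [1.261, 0.423, 1.63, -0, 1.089, -0.019], TCP at [0.179, 0.599, 0.215] pointing down, gripper open.
Joint ranges: [-3, 3], [-0.9, 2.11], [0.09, 2.58], [-1.31, 4.45], [0.11, 2.69], [-2.54, 2.54]. Speed limits (rad/s): [2.39, 2.39, 3.01, 3.14, 3.14, 3.14].

### API

Orientations are given as a rotation vector (axis times angle).
In Python, from rig import manip gives the robot as it stands. The module is installed in compiled form; this text tells all that it offers. Calls block until the motion is done:
- manip.move_to(position, orientation): joint-space move of the TCP to a pose.
- manip.servo_line(position, orientation=None, rate=0.15): straight line of the TCP; orientation=None keeps the orientation; rate is the mean speed in m/s.
- manip.set_joints(angles): joint-space move.
- manip.command_gripper(opening, f_grip=None): finger opening in m; f_grip is the grip in N (None keeps the last); returns when the fingers have stopped.
- manip.hold(seconds).
- manip.solve_ik(position, orientation): joint angles nearest the present ones, or None.
- manip.camera(name): name is "side" or "top"; returns a dict with "image" (480x640x3 uint8, red, green, blue), "fx", "fy", "cx", "cy" (pixels), "cam_to_world" (4x4, takes a point from camera to world coordinates). Camera axes: x right, y down, z forward; pixel columns grow to the right and rows downward; lengths in m; the calibration is good to about 2 mm. A picture is of the moment at which its call begins. There is no depth.
A pose or a line that the arm cannot do raises manip.IKError and nothing moves.
- manip.sign_off(): hands the job in; it is judged then, once.
Readings, each from a call of its own:
- manip.get_time(): time.
- manip.get_joint_positions(): joint angles.
- manip.get_joint_vel(): joint speeds.
- manip.get_tau(): joint torques, N m.
- manip.get_position(): TCP position.
- manip.get_ee_rot(): TCP orientation.
- manip.get_contact_force(): force on the tool from outside, world axes, zero at the start.
- manip.get_torque(): the same for the moment, N m.
- manip.get_width(): finger opening in m.
- manip.get_grip_force(): force on a finger pad.
Only numpy, scipy, OpenCV 4.12 (cv2) and the standard library are available. Lean on these libraries where they do the work, as an engineer would, in place of code of your own. Each camera call takes 0.05 s, during which the arm holds its last target. There are 200 camera calls.

## Working session

There is one attempt and no reset: what is moved stays moved. The work goes in short steps, each a Python script; the robot and the scene stay as the last script left them, time stands still between calls to the robot, and variables do not carry over. Pictures are saved under pics/ and viewed, at most 10 in all, crops included, and the job is handed in when it is done.

```bash
mkdir -p pics; python3 - <<'E'
from rig import manip
import cv2,pickle
for n in("side","top"):
    d=manip.camera(n); pickle.dump(d,open(n+'.pkl','wb'))
    cv2.imwrite(f'pics/{n}0.png',d["image"][:,:,::-1]); print(n,d["fx"],d["cx"],d["cy"],d["cam_to_world"].round(3).tolist())
print(manip.get_ee_rot(),manip.get_time())
E
```

```text
side 484.48519569352317 325.8050698095927 237.03305594919112 [[0.841, -0.31, 0.444, -0.054], [-0.541, -0.485, 0.687, -1.062], [0.003, -0.818, -0.576, 0.883], [0.0, 0.0, 0.0, 1.0]]
top 443.2647262607691 313.99525631757456 241.88756981917697 [[0.015, -0.991, 0.132, 0.41], [-1.0, -0.016, -0.009, -0.1], [0.011, -0.132, -0.991, 1.308], [0.0, 0.0, 0.0, 1.0]]
[-4.55107020e-01 -3.10823924e+00  2.12263462e-03] 0.1
```

View pics/side0.png

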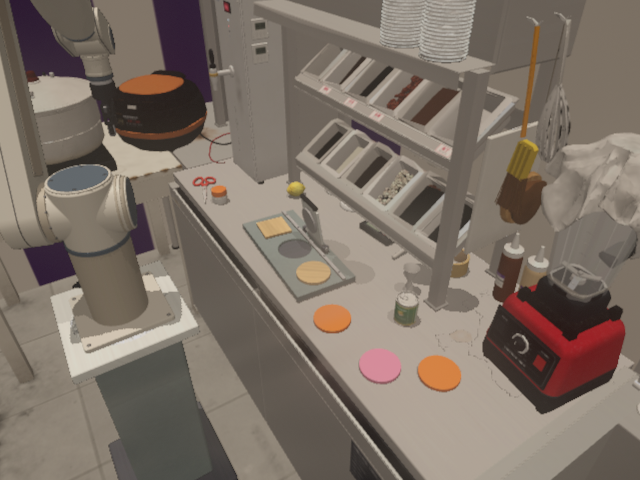

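View pics/top0.png

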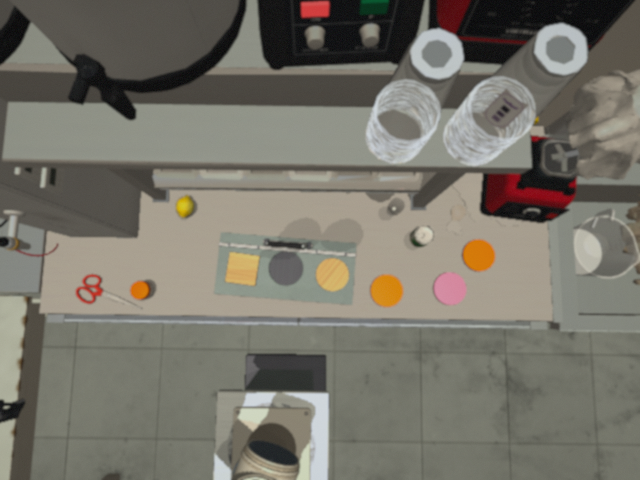

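Candidates, as top / side pixels:
- Light-wood disc: (332,274) / (313,272). It lies on the bed, so this is the one.
- Orange discs: (387,291) / (332,318) and (478,255) / (439,373). Not meant.
- Pink disc: (450,288) / (380,366). Not meant.
- Square blank: (242,269) / (274,227). It stays where it is.

The pocket is at top (286,268), and the plate is nearly upright at side (310,213).

```bash
python3 - <<'E'
import cv2,numpy as np
a=cv2.imread('pics/top0.png')[225:310,205:365];b=cv2.imread('pics/side0.png')[180:300,235:360]
cv2.imwrite('pics/c1.png',cv2.resize(a,None,fx=5,fy=5,interpolation=cv2.INTER_CUBIC))
cv2.imwrite('pics/c2.png',cv2.resize(b,None,fx=5,fy=5,interpolation=cv2.INTER_CUBIC)[:600])
E
```

```text
(no output)
```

View pics/c1.png

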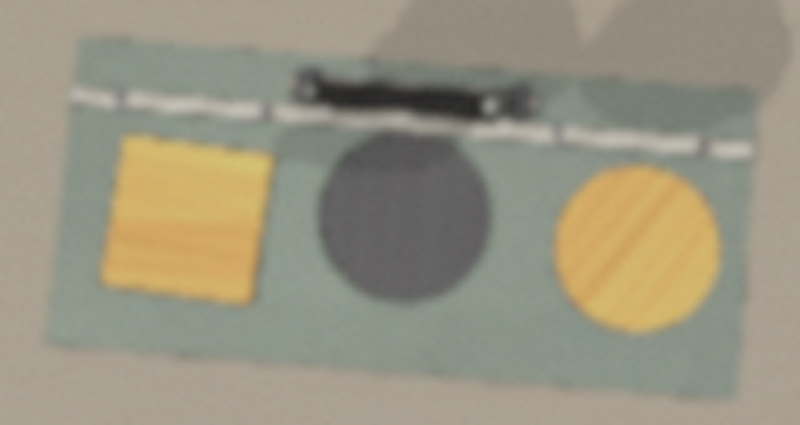

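View pics/c2.png

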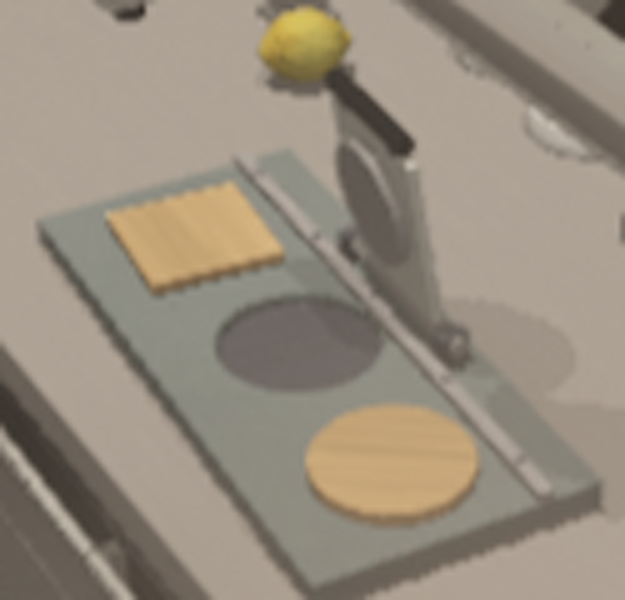

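Top crop: round blank centre at (637,248), pocket at (405,217), bar at (415,96). Side crop: blank top at (391,459), pocket at (298,343), bar at (371,111). The disc is plain light wood, so the choice holds. Next I triangulate.

```bash
cat > h.py <<'E'
import numpy as np,pickle
from scipy.optimize import least_squares
C={n:pickle.load(open(n+'.pkl','rb')) for n in('top','side')}
def ray(n,u,v):
    d=C[n];T=d["cam_to_world"];r=T[:3,:3]@[(u-d["cx"])/d["fx"],(v-d["cy"])/d["fy"],1];return T[:3,3],r/np.linalg.norm(r)
def onz(n,u,v,z): o,r=ray(n,u,v);return o+r*(z-o[2])/r[2]
def tri(*rs):
    A=b=0
    for o,r in rs: P=np.eye(3)-np.outer(r,r);A=A+P;b=b+P@o
    x=np.linalg.solve(A,b);return x,[np.linalg.norm(np.cross(x-o,r)).round(4) for o,r in rs]
t=lambda u,v:((u+.5)/5-.5+205,(v+.5)/5-.5+225)
s=lambda u,v:((u+.5)/5-.5+235,(v+.5)/5-.5+180)
E
python3 - <<'E'
from h import *
for n,a,b in(('round',(637,248),(391,459)),('pocket',(405,217),(298,343)),('bar',(415,96),(371,111)),('sq',(187,219),(194,236)),('cornerA',(80,37),(290,150)),('cornerB',(45,345),(38,224)),('cornerC',(735,397),(310,588)),('cornerD',(757,90),(601,485))):
    x,e=tri(ray('top',*t(*a)),ray('side',*s(*b)));print(n,x.round(4),e, 'onz.02/.03', onz('top',*t(*a),.02).round(4)[:2],onz('side',*s(*b),.02).round(4)[:2],onz('top',*t(*a),.03).round(4)[:2],onz('side',*s(*b),.03).round(4)[:2])
from rig import manip
E
```

```text
round [ 0.4856 -0.1642  0.029 ] [np.float64(0.0017), np.float64(0.0017)] onz.02/.03 [ 0.4877 -0.1654] [ 0.4898 -0.1541] [ 0.4871 -0.1649] [ 0.4835 -0.1646]
pocket [ 0.5024 -0.0296  0.0187] [np.float64(0.0014), np.float64(0.0014)] onz.02/.03 [ 0.5035 -0.0303] [ 0.5002 -0.0306] [ 0.5028 -0.0308] [ 0.4938 -0.0426]
bar [ 0.5522 -0.0406  0.1704] [np.float64(0.0034), np.float64(0.0034)] onz.02/.03 [ 0.5746 -0.0345] [0.6763 0.1764] [ 0.5733 -0.035 ] [0.6678 0.162 ]
sq [0.4986 0.0959 0.0261] [np.float64(0.0014), np.float64(0.0014)] onz.02/.03 [0.5004 0.0962] [0.5013 0.1048] [0.4997 0.0947] [0.4948 0.0913]
cornerA [0.6056 0.1633 0.0189] [np.float64(0.0008), np.float64(0.0008)] onz.02/.03 [0.6062 0.1628] [0.6041 0.1621] [0.6047 0.1607] [0.5964 0.1479]
cornerB [0.426  0.1763 0.016 ] [np.float64(0.0005), np.float64(0.0005)] onz.02/.03 [0.4265 0.1752] [0.4233 0.1708] [0.4263 0.173 ] [0.4178 0.1565]
cornerC [ 0.4008 -0.2219  0.0185] [np.float64(0.0022), np.float64(0.0022)] onz.02/.03 [ 0.4028 -0.2227] [ 0.3979 -0.2224] [ 0.4028 -0.2218] [ 0.3927 -0.2322]
cornerD [ 0.58   -0.2342  0.0173] [np.float64(0.002), np.float64(0.002)] onz.02/.03 [ 0.5814 -0.235 ] [ 0.576  -0.2362] [ 0.5801 -0.2339] [ 0.5687 -0.2457]
```

The heights agree with the text: blank top 0.029 m, pocket 0.019 m, bar 0.170 m. Bed yaw is -3.66°, and the blank sits at about (-8,-135) mm in the bed frame. I'll approach with closed fingers, touch the bed lightly to find the tip height, then push the blank to the fence.

```bash
cat >> h.py <<'E'
from rig import manip
from scipy.spatial.transform import Rotation as Ro
P0=np.array([.5027,-.0295]);yw=np.deg2rad(-3.66)
X=np.array([np.cos(yw),np.sin(yw),0]);Y=np.array([-np.sin(yw),np.cos(yw),0]);Z=np.array([0,0,1.])
R0=np.column_stack([-X,Y,-Z]);RV=Ro.from_matrix(R0).as_rotvec()
def W(bx,by,z): return np.r_[P0,0]+bx*X+by*Y+z*Z
def B(p): d=np.array(p)-np.r_[P0,0];return np.array([d@X,d@Y,d[2]]).round(4)
def F(): f=np.array(manip.get_contact_force());return np.array([f@X,f@Y,f[2]]).round(2)
def snap(k):
    import cv2
    for n in('top','side'):
        d=manip.camera(n);pickle.dump(d,open(n+'.pkl','wb'));cv2.imwrite(f'pics/{n}{k}.png',d["image"][:,:,::-1])
E
python3 - <<'E'
from h import *
manip.command_gripper(0.0,20)
manip.move_to([.40,.12,.26],RV)
manip.move_to(W(-.080,-.135,.08),RV)
print(manip.get_width(),manip.get_time(),manip.get_joint_positions(),F())
f0=F()
manip.servo_line(W(-.080,-.135,.052),rate=.1)
z=.052
while z>.034 and abs(F()[2]-f0[2])<2:
    z-=.001;manip.servo_line(W(-.080,-.135,z),rate=.03)
print('touch',z,B(manip.get_position()),F(),manip.get_time())
z+=.004
manip.servo_line(W(-.080,-.135,z),rate=.05);f0=F();print(f0)
x=-.080
while x<-.054 and F()[0]-f0[0]>-3:
    x+=.002;manip.servo_line(W(x,-.135,z),rate=.04)
print(x,B(manip.get_position()),F(),manip.get_time())
E
```

```text
0.0001563900396340348 4.0417 [-3.92059821e-01  3.93656298e-01  2.10704769e+00  2.37060287e-04
  6.40033277e-01 -1.89988140e+00] [-1.02  0.48 -0.47]
touch 0.03399999999999998 [-0.08   -0.135   0.0339] [-0.47  0.14 -0.58] 8.975
[-0.73  0.14 -0.46]
-0.05399999999999998 [-0.0539 -0.135   0.038 ] [0.2  0.42 0.33] 12.475
```

```bash
python3 - <<'E'
from h import *
import cv2
snap(1)
a=cv2.imread('pics/top1.png')[215:315,205:365];b=cv2.imread('pics/side1.png')[170:310,225:365]
r=lambda i:cv2.resize(i,(400,int(400*i.shape[0]/i.shape[1])),interpolation=cv2.INTER_CUBIC)
a,b=r(a),r(b);a=cv2.copyMakeBorder(a,0,400-a.shape[0],0,0,0)
cv2.imwrite('pics/m1.png',np.hstack([a,b]))
E
```

```text
(no output)
```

View pics/m1.png

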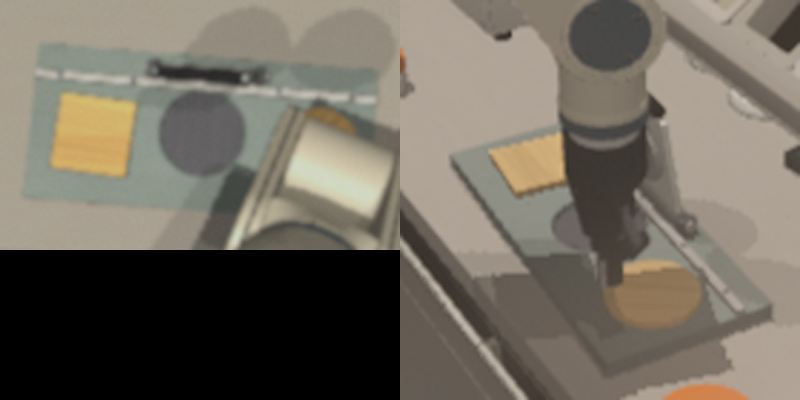

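```bash
python3 - <<'E'
from h import *
d=C['side'];T=np.linalg.inv(d["cam_to_world"])
def pr(p): q=T[:3,:3]@p+T[:3,3];return (d['fx']*q[0]/q[2]+d['cx'],d['fy']*q[1]/q[2]+d['cy'])
m=lambda p:((pr(p)[0]-225)/.35+400,(pr(p)[1]-170)/.35)
for z in(.02,.03,.04,.05): print(z,np.round(m(W(-.054,-.135,z))),np.round(m(W(-.043,-.135-.011,z))))
for bx in(-.008,-.004,.001): print(bx,np.round(m(W(bx,-.135,.03)),1),np.round(m(W(bx+.048,-.135,.03)),1))
E
```

```text
0.02 [611. 311.] [626. 314.]
0.03 [610. 303.] [626. 306.]
0.04 [610. 295.] [625. 298.]
0.05 [610. 287.] [625. 290.]
-0.008 [652.7 288.3] [695.6 273.4]
-0.004 [656.3 287.1] [699.2 272.2]
0.001 [660.8 285.5] [703.6 270.7]
```

```bash
python3 - <<'E'
import cv2
b=cv2.imread('pics/side1.png')[235:295,275:355]
cv2.imwrite('pics/m2.png',cv2.resize(b,None,fx=10,fy=10,interpolation=cv2.INTER_CUBIC))
E
```

```text
(no output)
```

View pics/m2.png

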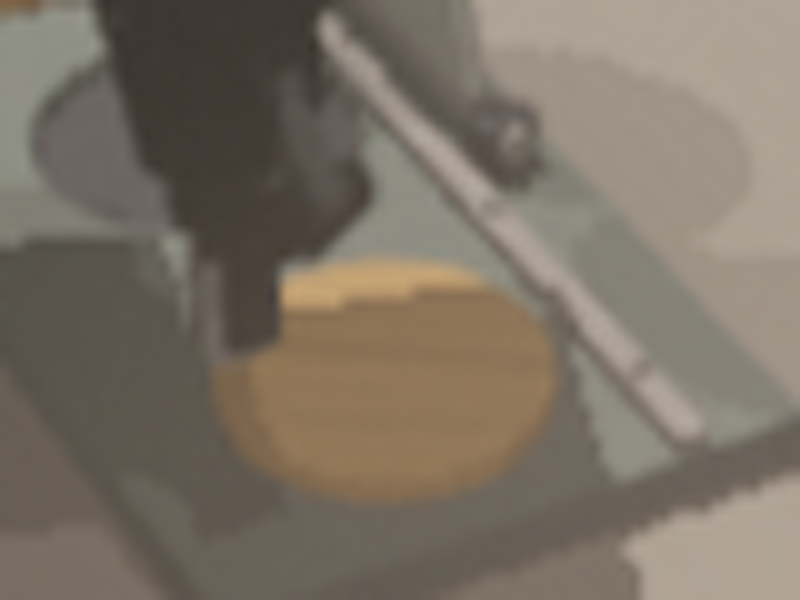

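The side crop shows the blank unmoved (right edge at px 330). The fingertip corner is at m2 (232,358), above the disc, so the tips sit higher than the text says. I'll probe further down beside the disc to find the real tip height.

```bash
python3 - <<'E'
from h import *
manip.servo_line(W(-.078,-.135,.038),rate=.1)
manip.servo_line(W(-.078,-.135,.030),rate=.06)
z=.030;f0=F();print(f0,manip.get_time())
while z>-.006 and abs(F()[2]-f0[2])<2:
    z-=.002;manip.servo_line(W(-.078,-.135,z),rate=.05)
print('touch',z,B(manip.get_position()),F(),manip.get_time())
snap(2)
import cv2
b=cv2.imread('pics/side2.png')[235:295,275:355]
cv2.imwrite('pics/m3.png',cv2.resize(b,None,fx=10,fy=10,interpolation=cv2.INTER_CUBIC))
E
```

```text
[0.07 0.3  0.27] 13.25
touch 0.001999999999999986 [-0.0778 -0.1351  0.0039] [-7.18  2.02 36.51] 16.75
```

View pics/m3.png

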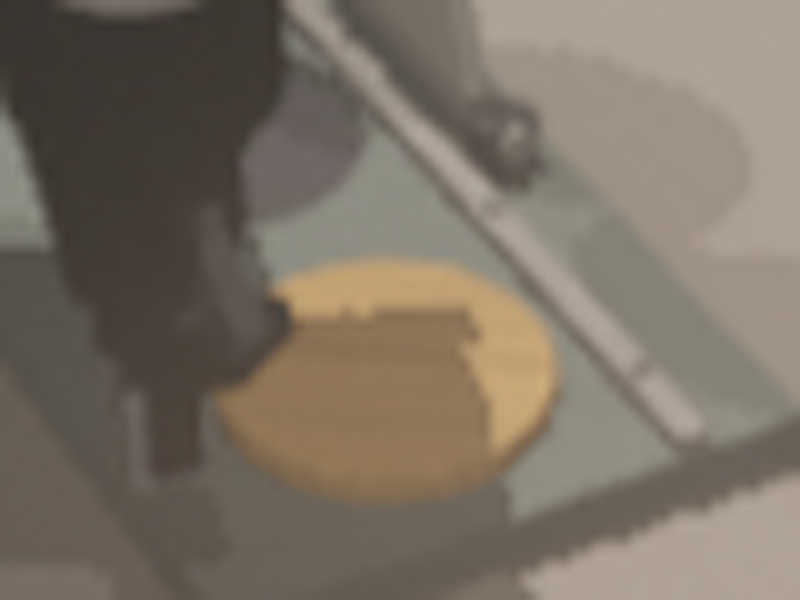

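The fingers touched the bed at TCP z≈0.0045, with the tip at m3 (175,475), so the tips end about 15 mm behind the reported TCP. I'll apply that offset. Next I push the blank to the fence, then along it, and stop short to check.

```bash
python3 - <<'E'
from h import *
z=.0095
manip.servo_line(W(-.078,-.135,z),rate=.06)
manip.servo_line(W(-.066,-.135,z),rate=.08);f0=F();x=-.066;print(f0)
while x<-.047 and F()[0]-f0[0]>-2.5:
    x+=.002;manip.servo_line(W(x,-.135,z),rate=.05)
print(x,B(manip.get_position()),F(),manip.get_time())
manip.servo_line(W(-.075,-.135,z),rate=.15)
manip.servo_line(W(-.075,-.205,z),rate=.2)
manip.servo_line(W(-.025,-.210,z),rate=.15);print(F(),manip.get_time())
manip.servo_line(W(-.025,-.072,z),rate=.09)
print(B(manip.get_position()),F(),manip.get_time())
snap(3)
import cv2
b=cv2.imread('pics/side3.png')[200:290,265:355];a=cv2.imread('pics/top3.png')[230:310,250:330]
cv2.imwrite('pics/m4.png',np.hstack([cv2.resize(i,(400,400),interpolation=cv2.INTER_CUBIC) for i in(a,b)]))
E
```

```text
[ 0.17  0.12 -0.4 ]
-0.057999999999999996 [-0.0585 -0.1349  0.0094] [-3.26  0.26  0.24] 18.425
[-0.5   0.15  0.07] 19.675
[-0.0249 -0.0723  0.0095] [ 0.8  -0.04 -0.29] 21.3583
```

View pics/m4.png

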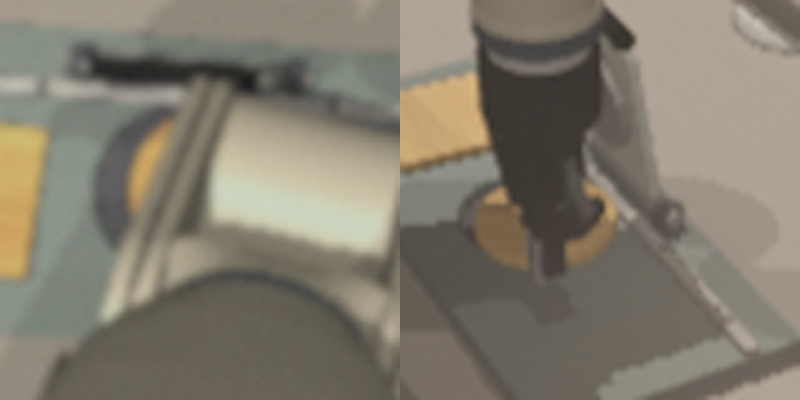

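The wood disc is now part-way over the pocket: left edge at m4 (128,185), pocket edge at (95,185), so about 17 mm remain. I'll finish in 1.5 mm steps while tracking the disc edge with image code.

```bash
cat >> h.py <<'E'
def edge():
    import cv2
    im=manip.camera('top')["image"];h=cv2.cvtColor(im,cv2.COLOR_RGB2HSV)[255:285,258:285]
    m=(h[...,1]>110)&(h[...,2]>90);m[:, :0]=0
    c=[np.where(r)[0][0]+258 for r in m if r.any()];ims=manip.camera('side')["image"]
    hs=cv2.cvtColor(ims,cv2.COLOR_RGB2HSV)[232:275,278:320];ms=(hs[...,1]>80)&(hs[...,0]<25)
    ys,xs=np.where(ms);return (min(c) if c else None,int(m.sum()),(xs.min()+278,ys.min()+232,ys.max()+232) if len(xs) else None,int(ms.sum()))
E
python3 - <<'E'
from h import *
z=.0095;print(edge())
for y in(-.064,-.0605,-.059,-.0575,-.056,-.0545,-.053):
    manip.servo_line(W(-.025,y,z),rate=.05);print(y,edge(),F(),round(manip.get_time(),1))
E
```

```text
(np.int64(258), 50, (np.int64(278), np.int64(232), np.int64(259)), 264)
-0.064 (np.int64(258), 21, (np.int64(278), np.int64(232), np.int64(258)), 263) [ 0.19 -0.03  0.22] 22.0
-0.0605 (np.int64(258), 12, (np.int64(278), np.int64(232), np.int64(257)), 260) [-0.54  0.3   0.42] 22.3
-0.059 (np.int64(258), 9, (np.int64(278), np.int64(232), np.int64(257)), 257) [0.36 0.25 0.04] 22.7
-0.0575 (np.int64(258), 3, (np.int64(278), np.int64(232), np.int64(257)), 258) [ 0.62 -0.13  0.25] 23.0
-0.056 (np.int64(258), 2, (np.int64(278), np.int64(232), np.int64(257)), 258) [-0.41  0.41 -0.28] 23.4
-0.0545 (np.int64(258), 3, (np.int64(278), np.int64(232), np.int64(257)), 264) [-0.27 -0.27  0.11] 23.7
-0.053 (np.int64(258), 3, (np.int64(278), np.int64(232), np.int64(257)), 274) [ 1.17  0.2  -0.44] 24.1
```

```bash
python3 - <<'E'
from h import *
manip.servo_line(W(-.03,-.075,.0095),rate=.15)
manip.servo_line(W(-.05,-.16,.20),rate=.25)
manip.move_to(W(.03,-.20,.205),RV)
print(manip.get_time())
snap(5)
import cv2
b=cv2.imread('pics/side5.png')[195:285,260:350];a=cv2.imread('pics/top5.png')[230:310,220:300]
cv2.imwrite('pics/m5.png',np.hstack([cv2.resize(i,(400,400),interpolation=cv2.INTER_CUBIC) for i in(a,b)]))
for b in((.08,0,.21),(.075,0,.135),(.02,0,.12),(-.062,0,.027)): print(manip.solve_ik(W(*b),RV))
E
```

```text
25.8083
[-7.97307587e-02  3.68992749e-01  1.72811109e+00 -4.44089210e-16
  1.04448881e+00 -1.58664803e+00]
[-7.98677736e-02  4.59900832e-01  1.79037275e+00 -4.44089210e-16
  8.91319069e-01 -1.58678505e+00]
[-8.15477061e-02  4.13680721e-01  1.91969737e+00 -4.44089210e-16
  8.08214558e-01 -1.58846498e+00]
[-8.48297066e-02  5.05318632e-01  2.12684442e+00 -4.44089210e-16
  5.09429602e-01 -1.59174698e+00]
```

View pics/m5.png

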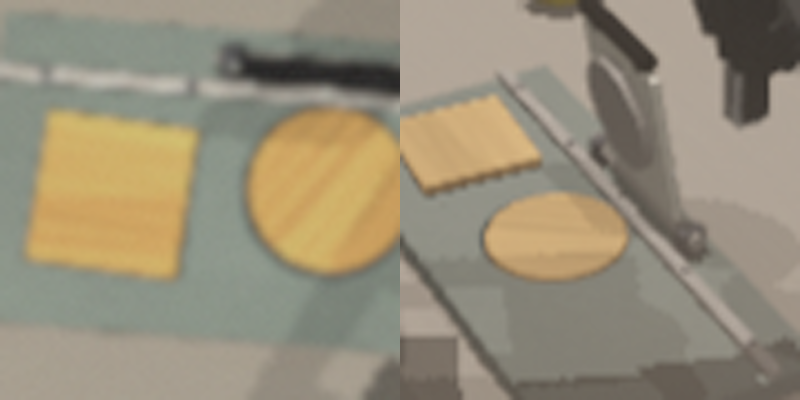

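The disc sits in the pocket: a thin dark ring shows all round it at m5 (327,190) top and (555,237) side, and no rim stands up. Now the plate: push from behind the bar along its arc, then press from above.

```bash
python3 - <<'E'
from h import *
bar=lambda th:(.070-.132*np.cos(th),.035+.132*np.sin(th))
manip.move_to(W(.09,-.10,.21),RV)
manip.servo_line(W(.088,0,.21),rate=.2)
manip.servo_line(W(.086,0,.138),rate=.15);print(F(),manip.get_time())
for th in(1.35,1.2,1.05,.9,.8):
    x,z=bar(th);manip.servo_line(W(x+.018,0,z-.006-.0145),rate=.1);print(th,F())
print(manip.get_time())
x,z=bar(.8)
manip.servo_line(W(x+.02,0,z+.03),rate=.2)
snap(6)
print(manip.get_time())
E
```

```text
[ 0.18 -0.11  0.23] 27.7333
1.35 [-0.39 -0.42  0.24]
1.2 [ 0.79 -0.09 -0.33]
1.05 [-0.14 -0.27 -0.48]
0.9 [ 1.27 -0.41 -0.17]
0.8 [-0.45 -0.64 -0.06]
29.4917
29.9917
```

```bash
python3 - <<'E'
from h import *
bar=lambda th:(.070-.132*np.cos(th),.035+.132*np.sin(th))
x,z=bar(.8);manip.servo_line(W(x,0,z+.03),rate=.2)
for th in(.8,.6,.45,.3,.15,.05,.0):
    x,z=bar(th);manip.servo_line(W(x+.003,0,z+.007-.0145),rate=.12);print(th,F(),round(manip.get_time(),1))
x,z=bar(0);zz=z+.007-.0145
while F()[2]<18 and zz>.0205:
    zz-=.001;manip.servo_line(W(x+.003,0,zz),rate=.05);print(zz,B(manip.get_position()),F())
print(manip.get_time())
E
```

```text
0.8 [-0.24  0.73 -0.99] 30.7
0.6 [1.37 0.2  0.82] 31.1
0.45 [ 0.48 -0.38  0.81] 31.4
0.3 [ 0.43 -0.    0.72] 31.7
0.15 [0.12 0.25 0.13] 32.0
0.05 [-0.44  0.51  0.38] 32.3
0.0 [ 0.83 -0.16 -0.09] 32.5
0.026500000000000003 [-0.0589  0.      0.0266] [-1.32  0.13 -0.59]
0.025500000000000002 [-0.0589 -0.      0.0258] [-0.45  0.26  7.2 ]
0.0245 [-0.0588 -0.      0.0255] [-3.87  0.6  18.51]
33.2833
```

The plate meets a hard stop at tip z≈0.041, and the bar top when fully down should be 0.042. I'll retract and check.

```bash
python3 - <<'E'
from h import *
manip.servo_line(W(-.059,0,.12),rate=.2)
manip.servo_line(W(-.10,-.17,.24),rate=.25)
print(F(),manip.get_time())
snap(7)
import cv2
b=cv2.imread('pics/side7.png')[160:330,200:430];a=cv2.imread('pics/top7.png')[190:320,160:430]
cv2.imwrite('pics/m7.png',np.vstack([cv2.resize(a,(600,289),interpolation=cv2.INTER_CUBIC),cv2.resize(b,(600,310),interpolation=cv2.INTER_CUBIC)]))
E
```

```text
[ 0.1  -0.07  0.7 ] 34.9083
```

View pics/m7.png

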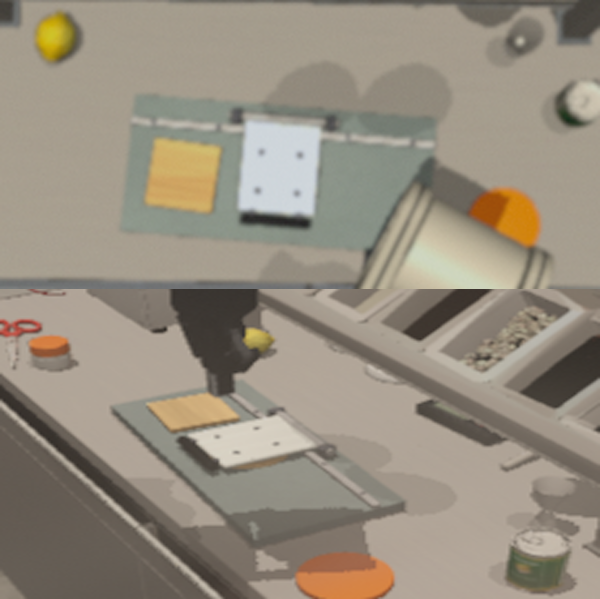

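```bash
python3 -c "
from rig import manip
print(manip.sign_off())"
```

```text
the job is handed in; nothing more can be done
None
```

I pushed the round blank into the die pocket, where it lies flat, and swung the press plate over and fully down onto it; the square blank and the things standing around were not touched, and I handed the job in at about 35 s of the 54 s allowed.

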